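# Collar on the trophy, then hold it up for the nut

### The job

Slip the wide-bore collar - the one that fits - over the spindle of the trophy plinth until it sits fully home on the wood. Then take the plinth by the bare end of its spindle above the collar, lift it about 10 cm clear of the counter and keep it level and still in the air, so that a nut can be put on from below; finish while still holding it up, without putting it down. Do not tip the plinth over, and leave the thinner spare collar and the other things on the counter where they are.

Things in the scene. Friction and masses are not known exactly. Their poses are not given: they have to be found in the camera images.
- plinth: loose trophy plinth standing on the counter: dark wooden block, 90 x 90 mm with a 76 x 76 mm step on top, top of the wood 35 mm above its underside; from the middle of the top rises a plain upright steel spindle, 18 mm in diameter, fixed to the wood, its slightly tapered tip 109 mm above the underside (74 mm of spindle above the wood). 0.3 to 0.6 kg. Origin: centre of the underside; z up along the spindle, x and y along the sides
- spindle_top (a point): tip of the plinth's spindle, on its axis
- collar: the collar that fits: plain brass sleeve standing on end, 46 mm outside diameter, 36 mm high, straight through bore of 22 mm (2 mm to spare all round the spindle; it slides down freely by its own weight). About 0.09 kg. Origin: centre of its underside, z along the bore. Once home on the plinth it leaves 38 mm of bare spindle above it
- collar_mid (a point): middle of the fitting collar, on its axis, 18 mm from either end
- spare: spare collar of the same brass and height, but thinner: 36 mm outside diameter, 36 mm high, bore only 12 mm, too narrow for the spindle; stands on end. Origin: centre of its underside. It may stand nearer to or farther from the plinth than the fitting one. Leave alone
- cup: small brass trophy cup with two side handles, 76 mm across the bowl, 100 mm high, standing upright, not part of this step; origin under its centre. Leave alone
- tumbler: empty drinking glass, 66 mm across, 95 mm high; origin under its centre. Leave alone
- mug: white mug, 80 mm across, 90 mm high, handle on its own +y side; origin under its centre. Leave alone
- tape: roll of white tape lying flat, 84 mm across, 24 mm high; origin under its centre. Leave alone
- spanner: steel spanner about 150 mm long lying flat along its own x, 38 mm wide at its open jaw, 8 mm thick; origin under its middle. Leave alone
- bottle: pale plastic bottle with a cap, 64 mm across, 150 mm high; origin under its centre. Leave alone
- cases: fixed stack of disc cases, 130 x 147 mm, 72 mm high; origin under its centre

How it is judged:
By the outcome, as a careful person would: the job done as asked, in the order asked, and still so for the second after the job is handed in, while the arm keeps its last pose, push and grip.
It also fails if it takes over 54 s, if anything falls off the work surface, if the arm or the gripper's body presses on something with over 40 N, if the wrist force passes 120 N, or if a joint passes its speed limit or range.

### The arm

A 6-joint arm with a two-finger parallel gripper is mounted at the origin on the work surface. World frame = base frame: x ahead of the robot, y to its left, z up, the work surface at z = 0. Lengths are in m, angles in rad, forces in N, time in s.
With the tool pointing down it reaches from about 0.375 to 0.9 m from the base axis. Payload 3.1 kg.
Tool frame: the origin (TCP) lies at the very end of the fingers, on their centre line; the grasp point (between the pads) lies 19 mm behind it; z points along the fingers, y is the direction in which the jaws open and shut (so a half turn about z gives the same grasp; the last joint's range is limited). The gripper opens to 87 mm and grips with 3 to 60 N. Pads are 19 mm wide; open, the fingers measure 117 mm over their backs; the gripper's body (75 mm by 190 mm) begins 51 mm behind the grasp point.
Start: joints at [1.018, 0.527, 1.433, -0, 1.181, -0.178], TCP at [0.229, 0.582, 0.223] pointing down, gripper open.
Joint ranges: [-3.08, 3.08], [-0.75, 2.2], [0.22, 2.44], [-1.43, 4.57], [0, 2.65], [-2.85, 2.85]. Speed limits (rad/s): [2.79, 2.79, 3.14, 3.14, 3.14, 3.14].

### API

Orientations are given as a unit quaternion [x, y, z, w].
In Python, from rig import robot gives the robot as it stands.
- The arm moves only by the tool arm_command, never from a script. Its argument "targets" is a list of rows, each a list of 5 numbers: the shift along the tool's x, y, z in cm, then the turn about the tool's z in rad, then the finger opening in cm, from 0 to 8.7. In form: [[dx, dy, dz, spin, hand], ...]. A call has 1 to 5 rows; each row is the pose to reach, as a shift and turn from the pose commanded when the call began, along the tool's axes at that moment; what a row does not reach only later rows make up. A row lasts 1/8 s, in which the tool goes at most 62.5 mm and 10.7 degrees, less where a joint would pass 70% of its speed; a pose out of reach is approached as far as the arm can. A call with a gripper value outside its range is refused whole. The fingers move at their own pace and stop on an object; "newtons" is the grip in N (left out, the last holds). Time passes only in rows, so rows that repeat a pose let the fingers close. It gives the time, the measured TCP pose, the force and the opening at its end, in the units of the state.
- robot.get_obs(): the state, without advancing time (a new reading comes with each control period).
- robot.camera(name): name is "scene" or "top"; returns (picture, depth): 420x560x3 uint8, red, green, blue; 420x560 float32, m along the optical axis (not along the pixel's ray), 0 where there is no reading.
- robot.camera_model(name): a dict with "mtx" (3x3 intrinsics, pixels), "k1" (the pictures are not rectified: a ray, as slopes to the right and down, at radius r is drawn at 1 + k1 r^2 times it, then the intrinsics apply), "extrinsics" (4x4, takes a point from world to camera coordinates). Camera axes: x right, y up, looking along -z (the intrinsics and any distortion apply to the point x, -y, -z); pixel columns grow to the right and rows downward; lengths in m; the calibration is good to about 2 mm. A picture is of the moment at which its call begins. camera_model takes no time and is no camera call.
- robot.hand_in(): hands the job in, once; it reports no verdict.
The state is a dict: "time": time; "q": joint angles; "joint_velocities": joint speeds; "joint_torque": joint torques, N m; "position": TCP position; "tool_rot": TCP orientation; "ft_force": force on the tool from outside, world axes, zero at the start; "moment": the same for the moment, N m; "grip_width": finger opening in m.
Only numpy, scipy, OpenCV 4.12 (cv2) and the standard library are available. Lean on these libraries where they do the work, as an engineer would, in place of code of your own. Each camera call takes 0.05 s, during which the arm holds its last target.

## Working session

There is one attempt and no reset: what is moved stays moved. The work goes in short steps, Python scripts to look and compute and a tool call to move; the robot and the scene stay as the last step left them, time stands still between calls to the robot, and variables do not carry over. Pictures are saved under pics/ and viewed, and the job is handed in when it is done.

Besides the shell and the picture viewer there is one more tool, called after "Emit:" by a JSON object that holds its "api" and its "payload". arm_command: Moves the arm, as the interface text tells. Its arguments: {"type":"object","properties":{"targets":{"type":"array","items":{"type":"array","items":{"type":"number"}}},"newtons":{"type":"number"}},"required":["targets"]}

```bash
ls; mkdir -p pics
cat > h.py <<'E'
import numpy as np, cv2
from rig import robot
def snap(name,fn):
    im,d=robot.camera(name); cv2.imwrite(f'pics/{fn}.png',im[:,:,::-1]); np.save(f'pics/{fn}.npy',d); return im,d
def pts(name,uv,d):
    m=robot.camera_model(name); K=np.array(m['mtx'],float); E=np.array(m['extrinsics'])
    p=np.asarray(uv,float).reshape(-1,2); s=(p-K[:2,2])/np.array([K[0,0],K[1,1]])
    q=s.copy()
    for _ in range(20): q=s/(1+m['k1']*(q**2).sum(1,keepdims=True))
    d=np.asarray(d,float).reshape(-1,1)
    c=np.hstack([q*d*[1,-1],-d,np.ones_like(d)])
    return (c@np.linalg.inv(E).T)[:,:3]
def ray(name,uv,z):
    a=pts(name,uv,np.ones(len(uv)));b=pts(name,uv,2*np.ones(len(uv)))
    t=(z-a[:,2:])/(b[:,2:]-a[:,2:]); return a+t*(b-a)
def cloud(name,d):
    v,u=np.mgrid[:420,:560]; P=pts(name,np.c_[u.ravel(),v.ravel()],d.ravel()).reshape(420,560,3); P[d==0]=np.nan; return P
E
python3 - <<'E'
from h import *
for n in ('scene','top'):
    snap(n,n+'0'); m=robot.camera_model(n); print(m)
print(robot.get_obs())
E
```

```text
pics
{'mtx': array([[446.70319281,   0.        , 288.51303907],
       [  0.        , 446.70319281, 211.71489138],
       [  0.        ,   0.        ,   1.        ]]), 'k1': -0.14606982162749596, 'extrinsics': array([[ 0.25648362,  0.96654696,  0.00176786, -0.19729022],
       [-0.68188428,  0.17964842,  0.7090559 ,  0.3347375 ],
       [ 0.68501823, -0.1830667 ,  0.70515006, -1.69831436],
       [ 0.        ,  0.        ,  0.        ,  1.        ]])}
{'mtx': array([[436.72669555,   0.        , 273.96191034],
       [  0.        , 436.72669555, 205.67236201],
       [  0.        ,   0.        ,   1.        ]]), 'k1': 0.028593486250412817, 'extrinsics': array([[ 2.35072473e-02, -9.99714567e-01,  4.26549045e-03,
         4.53216726e-02],
       [ 9.90172029e-01,  2.38708276e-02,  1.37802529e-01,
        -6.29454694e-01],
       [-1.37865016e-01,  9.84211214e-04,  9.90450538e-01,
        -9.96765966e-01],
       [ 0.00000000e+00,  0.00000000e+00,  0.00000000e+00,
         1.00000000e+00]])}
{'time': 0.1, 'q': array([ 1.01749889e+00,  5.28380064e-01,  1.43377285e+00, -6.88239773e-06,
        1.18141163e+00, -1.78503439e-01]), 'joint_velocities': array([ 1.26523001e-04, -2.73460025e-03, -3.09582525e-03, -1.06046655e-04,
       -5.90661981e-04, -6.85993398e-05]), 'joint_torque': array([ 9.22555387e-05, -4.40990174e+01, -1.77151126e+01,  6.35213591e-02,
        5.34217141e-02, -6.35743345e-05]), 'position': array([0.22842295, 0.58105056, 0.2216657 ]), 'tool_rot': array([ 1.86300721e-01,  9.82492274e-01, -9.21813847e-04, -3.49789058e-04]), 'ft_force': array([-0.53242639,  0.16292154,  0.48694522]), 'moment': array([-0.03191573, -0.00766378, -0.03250349]), 'grip_width': 0.08701666148882195}
```

View pics/scene0.png

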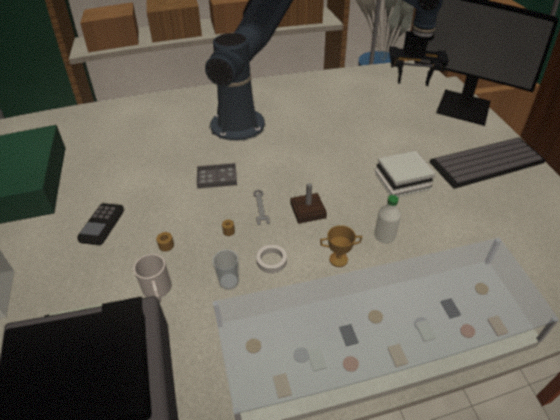

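View pics/top0.png

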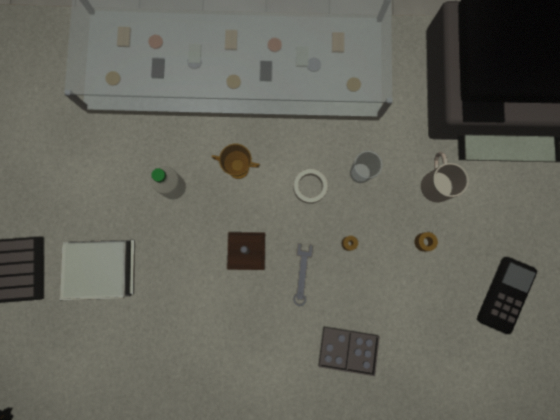

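Run:
```python
from h import *
im=cv2.imread('pics/top0.png'); s=cv2.imread('pics/scene0.png')
c=lambda a,u,v,w,h,k:cv2.resize(a[v:v+h,u:u+w],None,fx=k,fy=k,interpolation=cv2.INTER_CUBIC)
A=c(im,217,220,60,60,6); B=c(im,400,215,60,60,6)
C=c(s,280,170,60,60,4);D=c(s,140,215,100,60,4)
cv2.imwrite('pics/c1.png',np.hstack([A,B]));cv2.imwrite('pics/c2.png',np.hstack([C,D]))
d=np.load('pics/top0.npy');P=cloud('top',d)
for nm,(u0,u1,v0,v1),zl in (('collar',(405,450,220,262),(.028,.045)),('spare',(335,365,228,258),(.028,.045)),('plinth',(222,272,226,276),(.03,.042)),('spind',(222,272,226,276),(.06,.13))):
    Q=P[v0:v1,u0:u1].reshape(-1,3); Q=Q[(Q[:,2]>zl[0])&(Q[:,2]<zl[1])]
    if len(Q): print(nm,len(Q),Q.mean(0),Q.min(0),Q.max(0), cv2.minEnclosingCircle(Q[:,:2].astype(np.float32)),cv2.minAreaRect(Q[:,:2].astype(np.float32)))
g=P[300:320,180:220].reshape(-1,3);print('table',np.nanmean(g,0))
d=np.load('pics/scene0.npy');P=cloud('scene',d)
for nm,(u0,u1,v0,v1),zl in (('collar',(150,180,228,255),(.028,.045)),('plinth',(285,332,180,225),(.03,.042)),('spind',(285,332,175,225),(.05,.13))):
    Q=P[v0:v1,u0:u1].reshape(-1,3); Q=Q[(Q[:,2]>zl[0])&(Q[:,2]<zl[1])]
    if len(Q): print(nm,len(Q),Q.mean(0),Q.min(0),Q.max(0), cv2.minEnclosingCircle(Q[:,:2].astype(np.float32)),cv2.minAreaRect(Q[:,:2].astype(np.float32)))
```

```text
collar 241 [ 0.55379429 -0.30524612  0.03477461] [ 0.53228061 -0.32776552  0.02804097] [ 0.5752791  -0.28337214  0.04054104] ((0.5542669892311096, -0.3064042925834656), 0.02341173216700554) ((0.5537050366401672, -0.305590957403183), (0.04279899597167969, 0.04447697475552559), 1.4180430173873901)
spare 161 [ 0.54596543 -0.12390571  0.03502517] [ 0.53000498 -0.1414125   0.02828323] [ 0.56352522 -0.10761695  0.03999897] ((0.5462279319763184, -0.1239459440112114), 0.01773010939359665) ((0.5467971563339233, -0.12448637187480927), (0.03346264362335205, 0.03380516543984413), 0.6718621253967285)
plinth 950 [0.52095621 0.12589694 0.03402871] [0.4817824  0.08812992 0.03002646] [0.56328677 0.16819234 0.04178181] ((0.5232282876968384, 0.12618595361709595), 0.05269573628902435) ((0.5221091508865356, 0.12863200902938843), (0.08010315150022507, 0.08057913929224014), 1.7367199659347534)
spind 58 [0.52090161 0.12484382 0.10198455] [0.51271213 0.11758023 0.06378529] [0.53038178 0.13313847 0.11229438] ((0.5215557813644409, 0.1263466477394104), 0.008944567292928696) ((0.521279513835907, 0.12588305771350
[... 290 characters left out ...]
444643616676) ((0.5556328296661377, -0.30449211597442627), (0.04188922047615051, 0.045094430446624756), 39.555938720703125)
plinth 440 [0.52736579 0.12389876 0.03535054] [0.48157598 0.08152991 0.03001676] [0.57032011 0.16897934 0.04097626] ((0.5262411832809448, 0.12169434130191803), 0.0570911206305027) ((0.5245547890663147, 0.12461812794208527), (0.08599867671728134, 0.08832632005214691), 87.32049560546875)
spind 103 [0.52605492 0.12457227 0.08434473] [0.51429924 0.11725338 0.05075535] [0.53282447 0.13401966 0.1117302 ] ((0.5235458016395569, 0.12480798363685608), 0.009405477903783321) ((0.5234426856040955, 0.12513336539268494), (0.017433134838938713, 0.016367454081773758), 19.79704475402832)
```

View pics/c1.png

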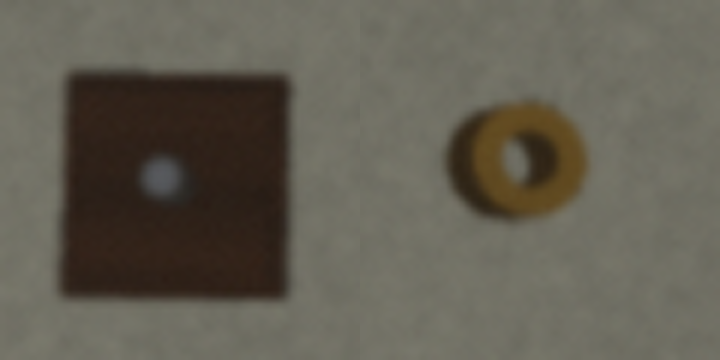

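View pics/c2.png

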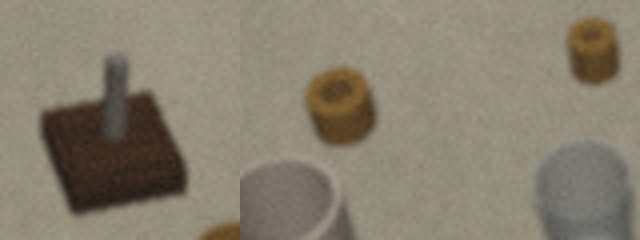

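```bash
cat >> h.py <<'E'
from scipy.spatial.transform import Rotation as R
def delta(p):
    o=robot.get_obs(); r=R.from_quat(o['tool_rot']); return r.inv().apply(np.asarray(p)-o['position'])*100
E
python3 - <<'E'
from h import *
print('collar top', ray('top',[[427.6,241.4]],.036), ray('scene',[[140+(340-240)/4-.4,215+92/4-.4]],.036))
print('tip top', ray('top',[[243.6,249.2]],.109), ray('scene',[[280+116/4-.4,170+59/4-.4]],.108))
# color-based centroid refinement
im=cv2.imread('pics/top0.png'); hsv=cv2.cvtColor(im,cv2.COLOR_BGR2HSV)
r=R.from_quat(robot.get_obs()['tool_rot']); print(r.as_matrix().round(4))
print(delta([.5545,-.306,.15]))
E
```

```text
collar top [[ 0.5526422  -0.30529642  0.036     ]] [[ 0.55502573 -0.3026539   0.036     ]]
tip top [[0.52088381 0.12481376 0.109     ]] [[0.52048106 0.12580904 0.108     ]]
[[-9.306e-01  3.661e-01 -1.000e-03]
 [ 3.661e-01  9.306e-01 -1.700e-03]
 [ 3.000e-04 -1.900e-03 -1.000e+00]]
[-62.81969789 -70.5965033    7.28205901]
```

Emit:
{"api": "arm_command", "payload": {"targets": [[-19,-21,2,0,8.7],[-19,-21,2,0,8.7],[-19,-21,2,0,8.7],[-19,-21,2,0,8.7],[-19,-21,2,0,8.7]], "newtons": 20}}

```text
time: 0.72
position: [0.3287, 0.3139, 0.2021]
tool_rot: [0.187, 0.982, -0.001, -0.001]
ft_force: [1.2, 0.8, 0.0]
grip_width: 0.087
```

Emit:
{"api": "arm_command", "payload": {"targets": [[-19,-21,0,0,8.7],[-19,-21,0,0,8.7],[-19,-21,0,0,8.7],[-19,-21,0,0,8.7],[-19,-21,0,0,8.7]]}}

```text
time: 1.35
position: [0.4297, 0.0488, 0.2026]
tool_rot: [0.188, 0.982, -0.0, 0.0]
ft_force: [0.3, -0.3, -0.7]
grip_width: 0.0871
```

Emit:
{"api": "arm_command", "payload": {"targets": [[-19,-21,0,0,8.7],[-19,-21,0,0,8.7],[-19,-21,0,0,8.7],[-19,-21,0,0,8.7],[-19,-21,0,0,8.7]]}}

```text
time: 1.98
position: [0.5295, -0.2168, 0.2022]
tool_rot: [0.188, 0.982, -0.0, 0.001]
ft_force: [-0.3, 0.3, 0.0]
grip_width: 0.0866
```

Run:
```python
from h import *
o=robot.get_obs();print(o['time'],o['q'],o['position']);print(delta([.554,-.305,.10]))
```

```text
1.975 [-5.83777988e-01  4.80632524e-01  1.59004025e+00 -2.82225923e-04
  1.06967955e+00 -1.77703266e+00] [ 0.52949459 -0.21683306  0.20223197]
[-5.51522683 -7.28807926 10.23323917]
```

Emit:
{"api": "arm_command", "payload": {"targets": [[-5.5,-7.3,5,0,8.7],[-5.5,-7.3,10,0,8.7],[-5.5,-7.3,10,0,8.7]]}}

```text
time: 2.35
position: [0.5509, -0.3016, 0.0984]
tool_rot: [0.187, 0.982, 0.002, -0.003]
ft_force: [-0.4, 1.8, -0.3]
grip_width: 0.0871
```

Run:
```python
from h import *
o=robot.get_obs();print(o['time'],o['q'],o['position']);print(delta([.554,-.305,.010]))
im,d=snap('scene','s1'); cv2.imwrite('pics/s1c.png',cv2.resize(im[180:300,110:230,::-1],None,fx=5,fy=5,interpolation=2))
```

```text
2.35 [-6.78590998e-01  6.87833586e-01  1.51976747e+00 -1.22664533e-05
  9.41298859e-01 -1.87230279e+00] [ 0.55087464 -0.30160304  0.09839585]
[-0.47734988 -0.21984777  8.83601356]
```

View pics/s1c.png

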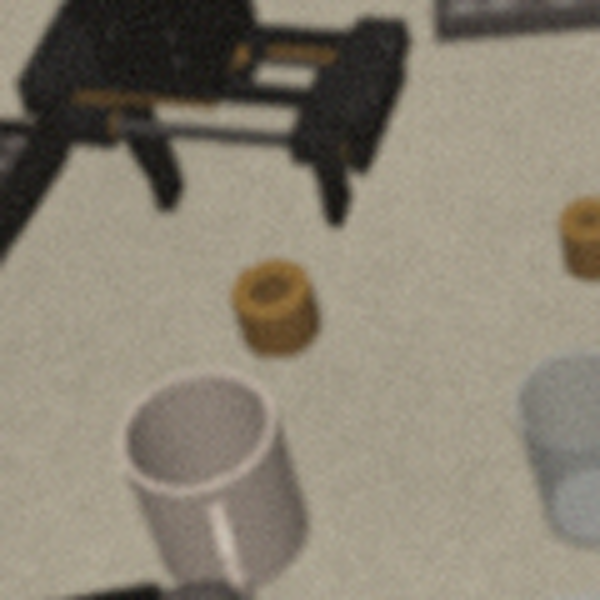

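Emit:
{"api": "arm_command", "payload": {"targets": [[0,0,4,0,8.7],[0,0,4,0,8.7],[0,0,4,0,8.7]]}}

```text
time: 2.78
position: [0.5539, -0.301, 0.0645]
tool_rot: [0.186, 0.983, -0.0, 0.001]
ft_force: [-0.5, -0.4, 0.6]
grip_width: 0.087
```

Run:
```python
from h import *
o=robot.get_obs();print(o['position'],o['tool_rot']);print(delta([.554,-.305,.010]))
```

```text
[ 0.55390714 -0.30104815  0.06452675] [ 1.85779196e-01  9.82590910e-01 -4.64509808e-04  9.88896298e-04]
[-0.14138492 -0.36154179  5.45318391]
```

Emit:
{"api": "arm_command", "payload": {"targets": [[-0.1,-0.35,1,0,8.7],[-0.1,-0.35,4,0,8.7],[-0.1,-0.35,5.4,0,8.7],[-0.1,-0.35,5.4,0,8.7]]}}

```text
time: 3.28
position: [0.5521, -0.3047, 0.0078]
tool_rot: [0.186, 0.982, 0.0, -0.001]
ft_force: [-0.8, 0.0, 0.3]
grip_width: 0.0872
```

Run:
```python
from h import *
o=robot.get_obs();print(o['position'],o['tool_rot']);print(delta([.554,-.305,.010]))
```

```text
[ 0.55212095 -0.30465082  0.00784509] [ 1.86319660e-01  9.82488731e-01  4.35845041e-04 -8.29246804e-04]
[-0.18725611  0.0364189  -0.21580655]
```

Emit:
{"api": "arm_command", "payload": {"targets": [[-0.1,0,-0.2,0,8.7],[-0.1,0,-0.2,0,4],[-0.1,0,-0.2,0,4],[-0.1,0,-0.2,0,4],[-0.1,0,-0.2,0,4]], "newtons": 15}}

```text
time: 3.9
position: [0.5536, -0.3054, 0.0107]
tool_rot: [0.186, 0.982, -0.0, 0.0]
ft_force: [0.1, -0.4, -0.5]
grip_width: 0.0551
```

Emit:
{"api": "arm_command", "payload": {"targets": [[0,0,0,0,4],[0,0,0,0,4]], "newtons": 25}}

```text
time: 4.15
position: [0.5535, -0.3054, 0.0105]
tool_rot: [0.186, 0.982, 0.0, -0.0]
ft_force: [-0.1, -0.7, 0.6]
grip_width: 0.0448
```

Emit:
{"api": "arm_command", "payload": {"targets": [[0,0,0,0,4],[0,0,0,0,4]]}}

```text
time: 4.4
position: [0.5536, -0.3054, 0.0105]
tool_rot: [0.186, 0.982, -0.0, -0.0]
ft_force: [0.4, 0.3, -0.1]
grip_width: 0.0449
```

Emit:
{"api": "arm_command", "payload": {"targets": [[0,0,-3,0,4],[0,0,-8,0,4],[0,0,-13,0,4],[0,0,-15,0,4],[0,0,-15,0,4]]}}

```text
time: 5.03
position: [0.5545, -0.306, 0.1624]
tool_rot: [0.186, 0.982, -0.001, 0.002]
ft_force: [-0.4, -0.1, -1.3]
grip_width: 0.0452
```

Run:
```python
from h import *
o=robot.get_obs();print(o['position'],o['tool_rot'],o['grip_width']);print(delta([.5209,.125,.165]))
im,d=snap('scene','s2'); cv2.imwrite('pics/s2c.png',cv2.resize(im[110:250,110:270,::-1],None,fx=4,fy=4,interpolation=2))
im,d=snap('top','t2'); cv2.imwrite('pics/t2c.png',cv2.resize(im[170:320,350:510,::-1],None,fx=4,fy=4,interpolation=2))
```

```text
[ 0.55452769 -0.30601605  0.16242615] [ 1.86277482e-01  9.82494923e-01 -9.54847715e-04  1.87445564e-03] 0.045218561048880584
[18.90480543 38.87913444 -0.37954174]
```

View pics/s2c.png

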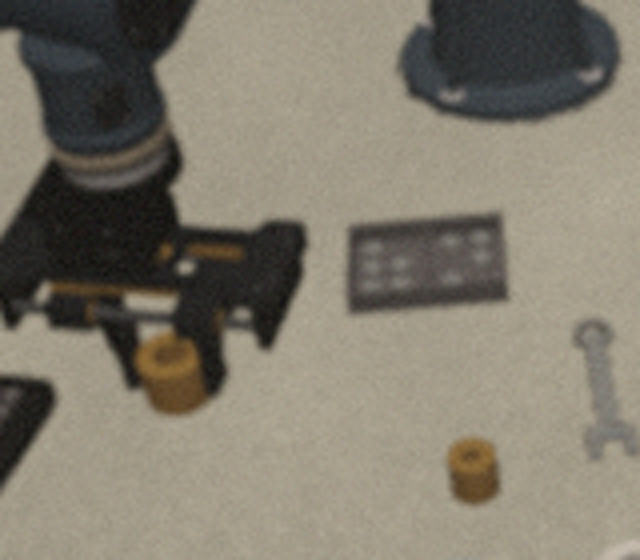

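View pics/t2c.png

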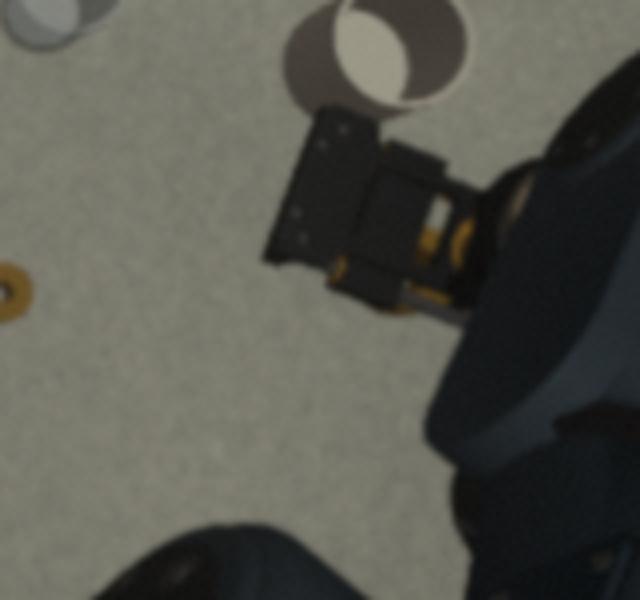

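Run:
```python
from h import *
o=robot.get_obs()
im=cv2.imread('pics/s2.png'); cv2.imwrite('pics/s2d.png',cv2.resize(im[180:225,130:185],None,fx=12,fy=12,interpolation=2))
print(o['position'],ray('scene',[[152.2,198.5]],.188))
P=cloud('scene',np.load('pics/s2.npy')); hsv=cv2.cvtColor(im,cv2.COLOR_BGR2HSV)
S=np.s_[190:216,140:165]
Q=P[S].reshape(-1,3); m=(hsv[S][...,1].ravel()>110)&(Q[:,2]>.145); Q=Q[m]; print(len(Q))
T=Q[Q[:,2]>.182]; print('top',len(T),T.mean(0),cv2.minEnclosingCircle(T[:,:2].astype(np.float32)))
W=Q[Q[:,2]<.18]
from scipy.optimize import least_squares
f=least_squares(lambda c:np.hypot(W[:,0]-c[0],W[:,1]-c[1])-.023,[.555,-.306],loss='soft_l1',f_scale=.002);print(f.x,len(W))
```

```text
[ 0.55289109 -0.30479018  0.15953718] [[ 0.55627864 -0.30532236  0.188     ]]
270
top 145 [ 0.56129465 -0.30741884  0.18930987] ((0.5695012211799622, -0.2986639738082886), 0.03679211437702179)
[ 0.55376197 -0.30456523] 112
```

View pics/s2d.png

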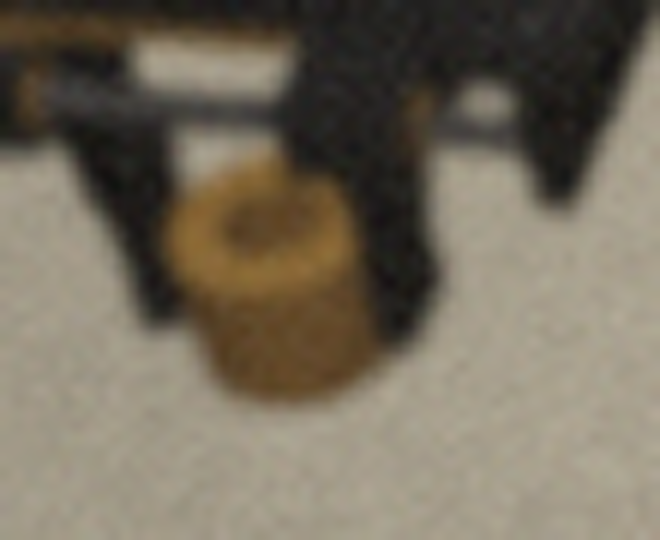

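Emit:
{"api": "arm_command", "payload": {"targets": [[12,24,0,0,4],[12,24,0,0,4],[12,24,0,0,4],[12,24,0,0,4],[12,24,0,0,4]]}}

```text
time: 5.75
position: [0.527, -0.0342, 0.1586]
tool_rot: [0.184, 0.983, 0.001, -0.003]
ft_force: [0.4, 0.1, -0.8]
grip_width: 0.0451
```

Emit:
{"api": "arm_command", "payload": {"targets": [[6.8,14.8,0,0,4],[6.8,14.8,0,0,4],[6.8,14.8,0,0,4],[6.8,14.8,0,0,4],[6.8,14.8,0,0,4]]}}

```text
time: 6.38
position: [0.5207, 0.1236, 0.1597]
tool_rot: [0.186, 0.982, -0.0, -0.001]
ft_force: [1.0, -0.1, -0.5]
grip_width: 0.045
```

Run:
```python
from h import *
o=robot.get_obs();print(o['position'],o['tool_rot'],o['grip_width']);print(delta([.521,.125,.135]))
```

```text
[0.52070302 0.12364197 0.15965398] [ 1.86348115e-01  9.82483494e-01 -4.85658316e-04 -5.72047469e-04] 0.044962422811353694
[0.019766   0.14012445 2.46525596]
```

Emit:
{"api": "arm_command", "payload": {"targets": [[0,0.1,1.5,0,4],[0,0.1,3,0,4],[0,0.1,3,0,4],[0,0.1,3,0,4]]}}

```text
time: 6.88
position: [0.5211, 0.1251, 0.1302]
tool_rot: [0.187, 0.982, -0.0, -0.0]
ft_force: [1.3, 0.4, -1.6]
grip_width: 0.0447
```

```bash
cat > look.py <<'E'
from h import *
import sys
n=sys.argv[1]
o=robot.get_obs();print(o['position'],o['tool_rot'],o['grip_width'],o['ft_force'])
im,d=snap('scene','s'+n); cv2.imwrite(f'pics/s{n}c.png',cv2.resize(im[130:230,265:345,::-1],None,fx=6,fy=6,interpolation=2))
im,d=snap('top','t'+n); cv2.imwrite(f'pics/t{n}c.png',cv2.resize(im[195:305,190:300,::-1],None,fx=5,fy=5,interpolation=2))
E
python3 look.py 3
```

```text
[0.52106581 0.12506324 0.13020407] [ 1.86599444e-01  9.82436034e-01 -8.38435148e-05 -2.83591904e-04] 0.04474388008487045 [ 1.25372431  0.3688164  -1.57210605]
```

View pics/s3c.png

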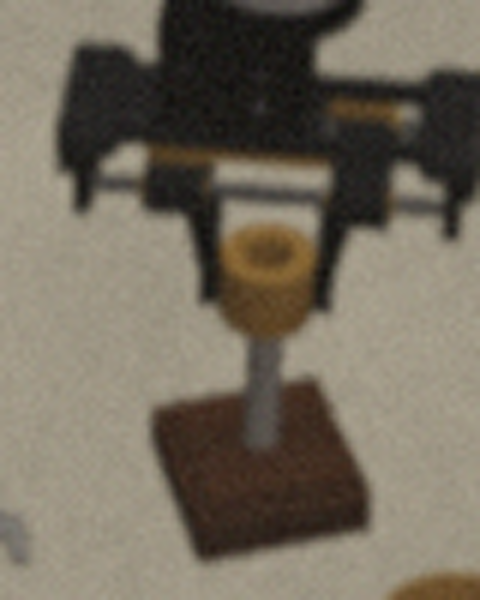

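View pics/t3c.png

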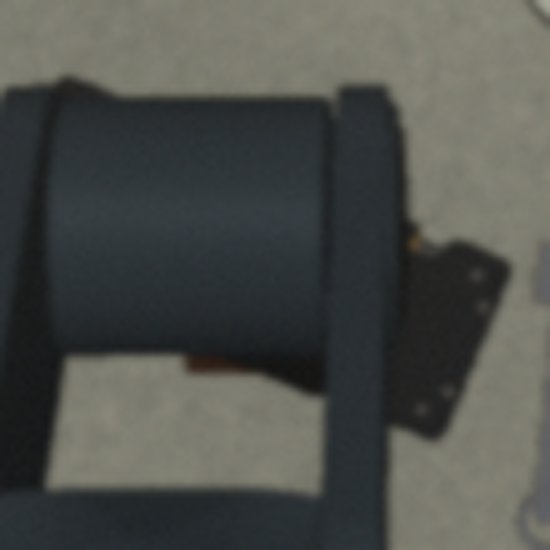

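Run:
```python
from h import *
from scipy.optimize import least_squares
im=cv2.imread('pics/s3.png'); hsv=cv2.cvtColor(im,cv2.COLOR_BGR2HSV)
def fit(W,r,x0,f=.002): return least_squares(lambda c:np.hypot(W[:,0]-c[0],W[:,1]-c[1])-r,x0,loss='soft_l1',f_scale=f).x
print('rimcentre', ray('scene',[[265+267/6-.4,130+250/6-.4]],.1557))
P=cloud('scene',np.load('pics/s3.npy'));S=np.s_[165:187,300:319]
Q=P[S].reshape(-1,3);Q=Q[(hsv[S][...,1].ravel()>110)]
W=Q[(Q[:,2]>.120)&(Q[:,2]<.148)];print('collar',fit(W,.023,[.521,.125]),len(W))
P0=cloud('scene',np.load('pics/s0.npy' if 0 else 'pics/scene0.npy'));S=np.s_[175:210,300:318]
for PP,a in((P0,'before'),(P,'now')):
    Q=PP[S].reshape(-1,3);Q=Q[(Q[:,2]>.05)&(Q[:,2]<(.104 if a=='before' else .1))&(abs(Q[:,1]-.125)<.0095)&(abs(Q[:,0]-.522)<.02)]
    print('spindle',a,fit(Q,.009,[.521,.125]),len(Q))
# same fit for the collar on table as calibration check
P=P0;im=cv2.imread('pics/scene0.png'); hsv=cv2.cvtColor(im,cv2.COLOR_BGR2HSV);S=np.s_[228:255,150:180]
Q=P[S].reshape(-1,3);Q=Q[hsv[S][...,1].ravel()>110];W=Q[(Q[:,2]>.004)&(Q[:,2]<.03)];print('table',fit(W,.023,[.554,-.305]),len(W))
```

```text
rimcentre [[0.5189758 0.1261015 0.1557   ]]
collar [0.52032267 0.12595527] 113
spindle before [0.52022234 0.12628808] 80
spindle now [0.51988648 0.1262464 ] 77
table [ 0.55392248 -0.30841944] 100
```

Emit:
{"api": "arm_command", "payload": {"targets": [[0,0,0.6,0,4],[0,0,1.2,0,4],[0,0,1.6,0,4],[0,0,1.9,0,4],[0,0,2.2,0,4]]}}

```text
time: 7.6
position: [0.5211, 0.1255, 0.1083]
tool_rot: [0.186, 0.983, -0.0, -0.0]
ft_force: [0.3, 0.8, -1.4]
grip_width: 0.0447
```

Emit:
{"api": "arm_command", "payload": {"targets": [[0,0,1.2,0,4],[0,0,2.4,0,4],[0,0,3.6,0,4],[0,0,4.6,0,4],[0,0,5.4,0,4]]}}

```text
time: 8.22
position: [0.5209, 0.1254, 0.0536]
tool_rot: [0.186, 0.982, -0.0, -0.0]
ft_force: [-0.6, -0.3, -1.3]
grip_width: 0.0453
```

Emit:
{"api": "arm_command", "payload": {"targets": [[0,0,0.4,0,4],[0,0,0.4,0,4]]}}

```text
time: 8.48
position: [0.521, 0.1254, 0.0503]
tool_rot: [0.186, 0.982, -0.0, -0.0]
ft_force: [0.2, 0.1, -1.6]
grip_width: 0.0446
```

Emit:
{"api": "arm_command", "payload": {"targets": [[0,0,0,0,8],[0,0,0,0,8],[0,0,0,0,8],[0,0,0,0,8]]}}

```text
time: 8.98
position: [0.5212, 0.1255, 0.0508]
tool_rot: [0.186, 0.982, 0.0, 0.0]
ft_force: [-0.2, -0.3, -0.4]
grip_width: 0.0751
```

Emit:
{"api": "arm_command", "payload": {"targets": [[0,0,-1,0,8],[0,0,-2,0,8],[0,0,-2.7,0,8],[0,0,-2.7,0,8]]}}

```text
time: 9.48
position: [0.5217, 0.1255, 0.0785]
tool_rot: [0.186, 0.982, 0.0, 0.001]
ft_force: [-0.5, -0.3, -0.4]
grip_width: 0.0796
```

```bash
python3 look.py 4
```

```text
[0.52165712 0.1254937  0.07852512] [1.86283087e-01 9.82495614e-01 2.18690417e-04 9.65879925e-04] 0.07958924794213985 [-0.48494877 -0.30652195 -0.39438275]
```

View pics/s4c.png

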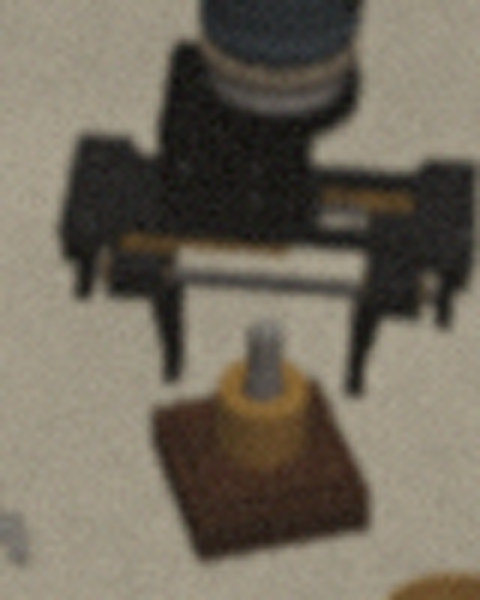

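Run:
```python
from h import *
P=cloud('scene',np.load('pics/s4.npy'));im=cv2.imread('pics/s4.png'); hsv=cv2.cvtColor(im,cv2.COLOR_BGR2HSV)
S=np.s_[188:212,298:322];Q=P[S].reshape(-1,3);m=hsv[S][...,1].ravel()>110;Q=Q[m&(Q[:,2]<.09)]
print(np.percentile(Q[:,2],[50,70,80,90,95,99]))
T=Q[abs(Q[:,2]-.071)<.006];print(len(T),T.mean(0),T.min(0),T.max(0))
```

```text
[0.03985707 0.05984235 0.0680686  0.07184024 0.07297841 0.07450592]
95 [0.5297803  0.12372408 0.07068784] [0.5050057  0.10314004 0.06502604] [0.54560518 0.14836926 0.07630791]
```

Emit:
{"api": "arm_command", "payload": {"targets": [[0,0,0.2,0,1],[0,0,0.2,0,1],[0,0,0.2,0,1],[0,0,0.2,0,1],[0,0,0.2,0,1]], "newtons": 10}}

```text
time: 10.2
position: [0.5211, 0.1254, 0.0755]
tool_rot: [0.186, 0.982, -0.0, -0.0]
ft_force: [-1.1, -0.0, -0.9]
grip_width: 0.0379
```

Emit:
{"api": "arm_command", "payload": {"targets": [[0,0,0,0,1],[0,0,0,0,1],[0,0,0,0,1],[0,0,0,0,1],[0,0,0,0,1]]}}

```text
time: 10.82
position: [0.5211, 0.1255, 0.0756]
tool_rot: [0.186, 0.982, 0.0, 0.0]
ft_force: [-0.6, 0.2, -0.2]
grip_width: 0.0175
```

Collar top is measured at 0.071 m, the height it should have when home. The fingers are on the spindle (17.5 mm); I'll grip firmly and lift gently.

Emit:
{"api": "arm_command", "payload": {"targets": [[0,0,0,0,1],[0,0,0,0,1],[0,0,0,0,1]], "newtons": 55}}

```text
time: 11.2
position: [0.5211, 0.1255, 0.0756]
tool_rot: [0.186, 0.982, 0.0, 0.0]
ft_force: [0.2, 1.3, 0.5]
grip_width: 0.0166
```

Emit:
{"api": "arm_command", "payload": {"targets": [[0,0,-0.3,0,1],[0,0,-0.7,0,1],[0,0,-1.2,0,1],[0,0,-1.6,0,1],[0,0,-2,0,1]]}}

```text
time: 11.82
position: [0.521, 0.1254, 0.0959]
tool_rot: [0.186, 0.982, -0.0, 0.0]
ft_force: [-0.5, -0.1, -4.2]
grip_width: 0.0169
```

```bash
python3 look.py 5
```

```text
[0.5210443  0.12538722 0.09588999] [ 1.86322164e-01  9.82488702e-01 -1.43782253e-05  3.78934816e-05] 0.016882431605520026 [-0.51728969 -0.05209181 -4.2402942 ]
```

View pics/s5c.png

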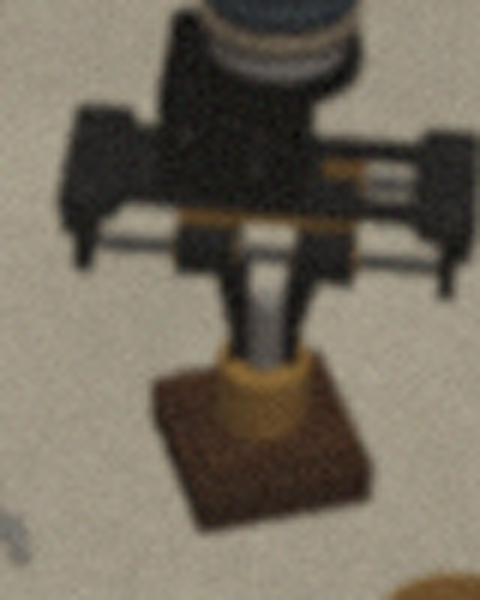

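Emit:
{"api": "arm_command", "payload": {"targets": [[0,0,-0.8,0,1],[0,0,-1.8,0,1],[0,0,-2.8,0,1],[0,0,-3.8,0,1],[0,0,-4.8,0,1]]}}

```text
time: 12.55
position: [0.5211, 0.1255, 0.1444]
tool_rot: [0.186, 0.982, 0.0, 0.0]
ft_force: [0.4, -0.3, -4.3]
grip_width: 0.0167
```

Emit:
{"api": "arm_command", "payload": {"targets": [[0,0,-1,0,1],[0,0,-2,0,1],[0,0,-2.7,0,1],[0,0,-3.1,0,1],[0,0,-3.2,0,1]]}}

```text
time: 13.18
position: [0.5211, 0.1254, 0.1757]
tool_rot: [0.186, 0.982, 0.0, 0.0]
ft_force: [-0.3, 0.1, -3.9]
grip_width: 0.0166
```

Emit:
{"api": "arm_command", "payload": {"targets": [[0,0,0,0,1],[0,0,0,0,1],[0,0,0,0,1],[0,0,0,0,1],[0,0,0,0,1]]}}

```text
time: 13.8
position: [0.521, 0.1254, 0.1755]
tool_rot: [0.186, 0.982, -0.0, -0.0]
ft_force: [-0.9, -0.6, -4.0]
grip_width: 0.0168
```

```bash
python3 look.py 6
python3 - <<'E'
from h import *
P=cloud('scene',np.load('pics/s6.npy'))
S=np.s_[140:225,280:335];Q=P[S].reshape(-1,3)
T=Q[(abs(Q[:,2]-.135)<.02)&(np.hypot(Q[:,0]-.521,Q[:,1]-.125)<.05)&(np.hypot(Q[:,0]-.521,Q[:,1]-.125)>.026)]
for _ in range(4):
    A=np.c_[T[:,:2]-[.521,.125],np.ones(len(T))];c=np.linalg.lstsq(A,T[:,2],rcond=None)[0];r=T[:,2]-A@c;T=T[abs(r)<max(.004,1.5*r.std())]
print('wood plane',c,len(T),r.std())
E
```

```text
[0.521043   0.12542845 0.17549468] [ 1.86297431e-01  9.82493391e-01 -1.17221625e-05 -5.55662076e-05] 0.016796624792388713 [-0.85017959 -0.61340789 -3.98374735]
wood plane [-0.07145133  0.03365729  0.13486676] 252 0.0025270633422548004
```

View pics/s6c.png

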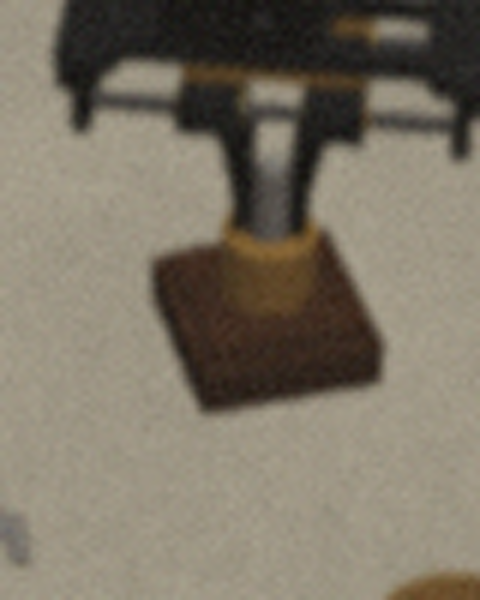

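View pics/s6.png

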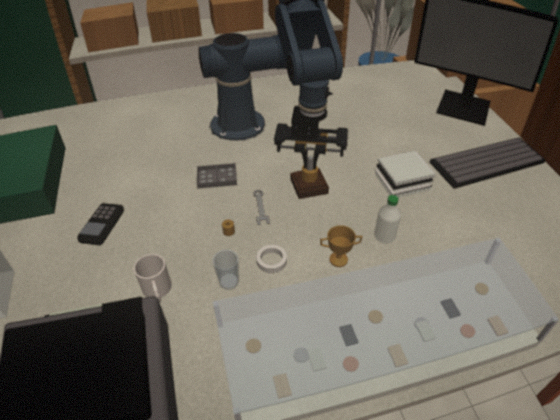

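Run:
```python
from h import *
for n,z in (('scene0',.035),('s4',.035),('s5',.055),('s6',.135)):
    P=cloud('scene',np.load(f'pics/{n}.npy'))
    Q=P[130:230,270:340].reshape(-1,3); x=Q[:,0]-.521;y=Q[:,1]-.125
    T=Q[(abs(Q[:,2]-z)<.012)&(abs(x)<.033)&(abs(y)<.033)&(np.hypot(x,y)>.027)]
    for _ in range(3):
        A=np.c_[T[:,:2]-[.521,.125],np.ones(len(T))];c=np.linalg.lstsq(A,T[:,2],rcond=None)[0];r=T[:,2]-A@c;T=T[abs(r)<.006]
    print(n,c,len(T),r.std())
```

```text
scene0 [-0.00543246 -0.00380759  0.03579574] 142 0.001894626245925269
s4 [ 0.00944086 -0.00525184  0.03561077] 121 0.0017958831607603931
s5 [-0.0153116   0.00278605  0.05623712] 119 0.001884246161669811
s6 [-0.0074389   0.01204159  0.13599538] 125 0.0015463537177770733
```

Level within about 0.01 rad, top of the wood at 0.136 m (underside about 0.10 m), and steady. Handing in.

Run:
```python
from rig import robot
print(robot.hand_in())
o=robot.get_obs();print(o['time'],o['position'],o['ft_force'],o['grip_width'])
```

```text
the job is handed in; nothing more can be done
None
the job is handed in; nothing more can be done
```

The wide-bore collar is fully home on the plinth. The plinth is being held in the air by the bare end of its spindle, and I handed the job in at about 14 s of the 54 s allowed.

- **Collar:** it went over the spindle tip with no contact force. I released it just above the wood and it dropped home. Its top measured 0.071 m, which is the height it should have when home.
- **Lift:** I gripped the spindle at 55 N. The underside is about 0.10 m above the counter, and the wood top is level within about 0.015 rad.
- **Stillness:** over the last 0.6 s before hand-in the arm's position changed by only 0.2 mm, and the load held at about 4 N.
- **Other objects:** the spare collar and everything else look unmoved in the last picture; I did not measure their positions again.

**Disagreement:** a first rough fit of the wood top suggested 0.07 rad of tilt. It included points from the block's edges. Fitting only the top face gave about 0.01 rad, close to what the same fit gave with the plinth standing on the counter.

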